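# Rack the sugar pot and the cherry jar on the sloped trolley rack

## Task

Put the two pots away on the sloped rack: first the sugar pot in the left lane (seen from the robot), then the cherry jar in the right lane. Stand each one squarely on the upper half of its lane, its whole base flat to the slope and never on one edge, let go of it there, then slide it down under the gold guard bar until it rests against the stop. Do not disturb the coupe, the stirrer cup or the jigger.

Things in the scene. Friction and masses are not known exactly. Their poses are not given: they have to be found in the camera images.
- rack_bed: Sloped bed of the fixed two-lane rack: smoky dark plate in a gold frame, 23 degrees slope, low end towards the robot, rack turned up to 17 degrees either way. Origin: on the sliding surface at the foot of the stop, mid-width, 30 mm above the table. x runs up the slope (surface 0 to 200 mm), y across to the left (-70 to 70 mm), z is the slope's normal. Same axes for the four rack points below.
- left_lane (a point): Point on the surface, on the left lane's centre line (bed y = 34 mm), 130 mm up the slope from the stop: a good spot to set the pot; anything with its centre 100 to 170 mm up is on the upper half. Lanes are 64 mm wide between gold ribs 4 mm wide and 6 mm high (bed y = -68, 0, 68 mm). Pots set squarely stay put by friction; push them down low on the uphill side (about 1 N).
- right_lane (a point): The same point of the right lane (bed y = -34 mm), 130 mm up the slope from the stop, on the surface.
- stop (a point): Middle of the top edge of the gold stop wall across the low end of both lanes, on its uphill face (bed x = 0), 14 mm above the surface.
- guard_bar (a point): Middle of the gold guard bar, 7 mm thick, that crosses both lanes 22 mm uphill of the stop, its centre 60 mm above the surface, on legs at bed y = -70 and 70 mm. The pots pass beneath it; a gripper holding one from above does not.
- pot_mid (a point): Centre, half-way up, of the sugar pot: a round white ceramic pot with a twisted-shut blue cap with a thin gold band below it, 54 mm across, 50 mm high, straight-sided up to 39 mm (the cap is 53 mm across), about 0.2 kg, closed and standing upright. z is its own upward axis. At home against the stop its centre is at x = 27 mm on the bed.
- jar_mid (a point): Centre, half-way up, of the cherry jar: a round dark red jar with a plain gold screw lid, 50 mm across, 46 mm high, straight-sided (lid 49 mm across), about 0.18 kg, closed and standing upright. z is its own upward axis. At home against the stop its centre is at x = 25 mm on the bed. The pot and the jar start one on each side of the rack on the table; which is on which side varies.
- coupe_mid (a point): Centre, half-way up, of the pink glass coupe, a stemmed glass 92 mm across at the rim and 125 mm high; bystander, stands free.
- cup_mid (a point): Centre, half-way up, of the clear acrylic stirrer cup, 80 mm across, 100 mm high, bystander, stands free.
- jigger_mid (a point): Centre, half-way up, of the steel measuring jigger, an hourglass 44 mm across and 80 mm high; bystander, stands free. (A fixed bottle clip holding a green bottle 190 mm high stands well beyond the rack, to its left, 0.85 m or more from the robot; not used.)
There are look-alikes about, which are no part of the job. What is shaped like the part that bears pot_mid but purple or turquoise is not meant.

How it is judged:
On the way, in this order (a step that is already met when the one before it is completed fails the run):
1. the sugar pot stands squarely on the upper half of the left lane, let go and still (x of pot_mid in the frame of rack_bed between 0.085 and 0.195 m and y of pot_mid in the frame of rack_bed between 0.022 and 0.046 m and z of pot_mid in the frame of rack_bed between 0.018 and 0.03 m and angle between the z axis of pot_mid and the z axis of rack_bed, either way round below 0.12 rad and linear speed of sugar_pot below 0.03 m/s and contact force between sugar_pot and the arm below 0.1 N and contact force between sugar_pot and the fingers below 0.1 N), for 0.2 s.
2. the sugar pot rests against the stop of the left lane (x of pot_mid in the frame of rack_bed between 0.018 and 0.0315 m and y of pot_mid in the frame of rack_bed between 0.022 and 0.046 m and z of pot_mid in the frame of rack_bed between 0.018 and 0.03 m and angle between the z axis of pot_mid and the z axis of rack_bed, either way round below 0.12 rad), for 0.2 s.
3. the cherry jar stands squarely on the upper half of the right lane, let go and still (x of jar_mid in the frame of rack_bed between 0.085 and 0.195 m and y of jar_mid in the frame of rack_bed between -0.046 and -0.022 m and z of jar_mid in the frame of rack_bed between 0.018 and 0.03 m and angle between the z axis of jar_mid and the z axis of rack_bed, either way round below 0.12 rad and linear speed of cherry_jar below 0.03 m/s and contact force between cherry_jar and the arm below 0.1 N and contact force between cherry_jar and the fingers below 0.1 N), for 0.2 s.
4. the cherry jar rests against the stop of the right lane (x of jar_mid in the frame of rack_bed between 0.018 and 0.0295 m and y of jar_mid in the frame of rack_bed between -0.046 and -0.022 m and z of jar_mid in the frame of rack_bed between 0.018 and 0.03 m and angle between the z axis of jar_mid and the z axis of rack_bed, either way round below 0.12 rad), for 0.2 s.
At the end, for the whole second after the job is handed in: Sugar pot in the left lane and cherry jar in the right lane, each within 4.5 mm of touching the stop, within 12 mm of its lane's centre line, standing square to the slope within 0.12 rad, at rest and released (all of step 2 and all of step 4 and linear speed of each of sugar_pot, cherry_jar below 0.03 m/s and contact force between each of sugar_pot, cherry_jar and the arm below 0.1 N and contact force between each of sugar_pot, cherry_jar and the fingers below 0.1 N).
It fails at once if the sugar pot or the cherry jar stands on one edge on the rack (more than 15 degrees from square to the slope while touching it) ((contact force between sugar_pot and rack_bed above 0.3 N and angle between the z axis of pot_mid and the z axis of rack_bed, either way round above 0.26 rad) or (contact force between cherry_jar and rack_bed above 0.3 N and angle between the z axis of jar_mid and the z axis of rack_bed, either way round above 0.26 rad)).
It fails at once if the coupe, stirrer cup or jigger is moved more than 25 mm or tipped (distance of any of coupe_mid, cup_mid, jigger_mid from where it was at the start of the episode above 0.025 m or angle between any of coupe_mid, cup_mid, jigger_mid's own z axis and vertical above 0.3 rad).
It also fails if it takes over 69 s, if anything falls off the work surface, if the arm or the gripper's body presses on something with over 40 N, if the wrist force passes 120 N, or if a joint passes its speed limit or range.

## Robot

A 6-joint arm with a two-finger parallel gripper is mounted at the origin on the work surface. World frame = base frame: x ahead of the robot, y to its left, z up, the work surface at z = 0. Lengths are in m, angles in rad, forces in N, time in s.
With the tool pointing down it reaches from about 0.3 to 0.75 m from the base axis. Payload 8.5 kg.
Tool frame: the origin (TCP) lies at the very end of the fingers, on their centre line; the grasp point (between the pads) lies 19 mm behind it; z points along the fingers, y is the direction in which the jaws open and shut (so a half turn about z gives the same grasp; the last joint's range is limited). The gripper opens to 85 mm and grips with 20 to 120 N. Pads are 22 mm wide; open, the fingers measure 114 mm over their backs; the gripper's body (76 mm by 85 mm) begins 54 mm behind the grasp point. The pads swing forward as they close: fully open they stand 13 mm farther back than shut.
Start: joints at [0.93, 0.381, 1.297, -0, 1.464, -0.215], TCP at [0.227, 0.501, 0.203] pointing down, gripper open.
Joint ranges: [-3.11, 3.11], [-0.89, 2.33], [0.22, 2.48], [-1.42, 4.56], [0.17, 2.85], [-2.88, 2.88]. Speed limits (rad/s): [2.39, 2.39, 3.14, 3.14, 3.14, 3.14].

## Interface

Orientations are given as a 3x3 rotation matrix whose columns are the frame's x, y, z axes.
In Python, from workcell import arm, imaging, hand_in, search_frame, cut_out, tip_of gives the robot as it stands.
- The arm moves only by the tool send_rows, never from a script. Its argument "motion" is text: rows parted by semicolons, each of 7 numbers parted by spaces: the shift along the tool's x, y, z in m, then the turn, a rotation vector about the tool's x, y, z in rad, then the opening, from 0 (shut) to 1 (fully open). A call has 1 to 5 rows; each row is the pose to reach, as a shift and turn from the pose commanded when the call began, along the tool's axes at that moment; what a row does not reach only later rows make up. A row lasts 1/10 s, in which the tool goes at most 50 mm and 8.59 degrees, less where a joint would pass 70% of its speed; a pose out of reach is approached as far as the arm can. A call with a gripper value outside its range is refused whole. The fingers move at their own pace and stop on an object; "squeeze" is the grip in N (left out, the last holds). Time passes only in rows, so rows that repeat a pose let the fingers close. It gives the time, the measured TCP pose, the force and the opening at its end, in the units of the state.
- arm.sense(): the state, without advancing time (a new reading comes with each control period).
- imaging.read_camera(name): name is "scene" or "side" or "wrist"; returns the picture (420x560x3 uint8, red, green, blue); there is no depth.
- imaging.calibration(name): a dict with "vertical_fov" (degrees; the focal length in pixels is half the picture's height over the tangent of half this angle, whatever the lens; pixels are square), "cx", "cy" (the principal point, pixels), "world_to_cam" (4x4, takes a point from world to camera coordinates). Camera axes: x right, y down, z forward; pixel columns grow to the right and rows downward; lengths in m; the calibration is good to about 2 mm. A picture is of the moment at which its call begins: read the wrist's pose just before it. calibration takes no time and is no camera call; for the wrist camera it gives the pose at the moment of the call.
- hand_in(): hands the job in, once; it reports no verdict.
Trained networks look in the newest picture that a camera, given by its name, has taken for a name from the list of things; names that differ only in an ending like _2 or _b are one class to them, and where a whole thing is asked for, a point or a joint stands for the part that bears it (a point fixed in the world has none). Each returns a list of dicts, best first, with "confidence" (0 to 1); they miss things now and then, are a little off and sometimes report something else, mostly with a low value. They report only what shows in the picture. A call takes as long as a camera call. They do not tell look-alikes from the thing itself.
- search_frame(camera, query): "extent" ([left, top, right, bottom] as shares, 0 to 1, of the picture: columns of its width, rows of its height, round what is visible of it).
- cut_out(camera, query): "mask" (420x560 bool, what is visible of it) and "extent" ([left, top, right, bottom] as shares, 0 to 1, of the picture: columns of its width, rows of its height, round what is visible of it).
- tip_of(camera, query): "position" ([row, column] as shares, 0 to 1, of the picture: columns of its width, rows of its height: a listed point, or the origin of a listed thing).
The state is a dict: "time_s": time; "qpos": joint angles; "dq": joint speeds; "joint_torque": joint torques, N m; "eef_pos": TCP position; "tcp_rot": TCP orientation; "ft_force": force on the tool from outside, world axes, zero at the start; "ft_torque": the same for the moment, N m; "finger_gap": opening from 0.0 (shut) to 1.0 (fully open).
Only numpy, scipy, OpenCV 4.12 (cv2) and the standard library are available. Lean on these libraries where they do the work, as an engineer would, in place of code of your own. Each camera call takes 0.05 s, during which the arm holds its last target. There are 200 camera calls.

## Working session

There is one attempt and no reset: what is moved stays moved. The work goes in short steps, Python scripts to look and compute and a tool call to move; the robot and the scene stay as the last step left them, time stands still between calls to the robot, and variables do not carry over. Pictures are saved under pics/ and viewed, about 8 in all and at most 12, crops included, and the job is handed in when it is done.

Besides the shell and the picture viewer there is one more tool, called after "Request:" as name(argument=value, ...) on one line, values as JSON. send_rows: Moves the arm, as the interface text tells. Its arguments: {"type":"object","properties":{"motion":{"type":"string"},"squeeze":{"type":"number"}},"required":["motion"]}

```bash
ls; mkdir -p pics
cat > h.py <<'E'
import numpy as np, cv2
from workcell import arm, imaging, hand_in, search_frame, cut_out, tip_of
def cal(n):
    c=imaging.calibration(n); f=210/np.tan(np.radians(c['vertical_fov'])/2)
    return f,c['cx'],c['cy'],np.array(c['world_to_cam'])
def proj(n,P,c=None):
    f,cx,cy,T=c or cal(n); P=np.atleast_2d(P); q=P@T[:3,:3].T+T[:3,3]
    return np.c_[cx+f*q[:,0]/q[:,2], cy+f*q[:,1]/q[:,2]]
def ray(n,uv,c=None):
    f,cx,cy,T=c or cal(n); d=np.array([(uv[0]-cx)/f,(uv[1]-cy)/f,1.]); R=T[:3,:3]
    d=R.T@d; return -R.T@T[:3,3], d/np.linalg.norm(d)
def tri(rays):
    A=0;b=0
    for o,d in rays:
        M=np.eye(3)-np.outer(d,d); A=A+M; b=b+M@o
    return np.linalg.solve(A,b)
def onz(r,z): o,d=r; return o+d*(z-o[2])/d[2]
def snap(n,name=None):
    im=imaging.read_camera(n)
    if name: cv2.imwrite('pics/'+name,im[:,:,::-1])
    return im
E
python3 - <<'E'
from h import *
a=snap('scene');b=snap('side')
cv2.imwrite('pics/a.png',np.vstack([a,b])[:,:,::-1][::1])
im=np.hstack([a,b]);cv2.imwrite('pics/a.png',cv2.resize(im,(800,300),interpolation=cv2.INTER_AREA)[:,:,::-1])
cv2.imwrite('pics/scene0.png',a[:,:,::-1]);cv2.imwrite('pics/side0.png',b[:,:,::-1])
for n in('scene','side'):
    c=cal(n);print(n,c[:3],np.round(-c[3][:3,:3].T@c[3][:3,3],3))
    for q in('left_lane','right_lane','stop','guard_bar','rack_bed','pot_mid','jar_mid','coupe_mid','cup_mid','jigger_mid'):
        print(q,[(np.round(np.array(r['position'][::-1])*[560,420],1).tolist(),round(r['confidence'],2)) for r in tip_of(n,q)])
print(arm.sense())
E
```

```text
pics
scene (np.float64(402.7620658220106), 285.5076016185521, 215.85814180134568) [ 1.189 -0.503  0.626]
left_lane [([318.8, 215.2], 0.58)]
right_lane [([297.5, 223.4], 0.98)]
stop [([282.9, 211.1], 0.69)]
guard_bar [([287.1, 192.6], 0.67), ([401.3, 206.2], 0.48)]
rack_bed [([284.0, 215.3], 0.76), ([196.6, 340.6], 0.23)]
pot_mid [([178.7, 259.9], 0.88), ([229.4, 265.7], 0.86), ([170.2, 236.7], 0.85)]
jar_mid [([353.8, 198.0], 0.84), ([283.6, 204.8], 0.38)]
coupe_mid [([403.3, 207.9], 0.95)]
cup_mid [([197.6, 340.1], 0.69)]
jigger_mid [([229.9, 293.2], 0.75)]
side (np.float64(479.69317474736005), 292.2360241552392, 206.0581150883068) [-0.077 -0.728  0.754]
left_lane [([283.3, 190.5], 0.6)]
right_lane [([297.8, 202.2], 0.58)]
stop [([249.4, 224.3], 0.56)]
guard_bar [([249.2, 209.1], 0.71), ([293.4, 201.7], 0.47), ([254.3, 158.3], 0.36)]
rack_bed [([251.5, 230.1], 0.72)]
pot_mid [([341.9, 252.0], 0.86), ([299.3, 316.3], 0.85), ([350.1, 293.9], 0.72)]
jar_mid [([214.4, 192.2], 0.9)]
coupe_mid [([258.2, 155.5], 0.55), ([295.5, 201.5], 0.26)]
cup_mid [([446.1, 246.0], 0.75)]
jigger_mid [([388.5, 246.6], 0.81)]
{'time_s': 1.1, 'qpos': array([ 9.29688915e-01,  3.80627121e-01,  1.29741824e+00,  4.38083079e-05,
        1.46359281e+00, -2.15321338e-01]), 'dq': array([ 0.00031627, -0.00056172,  0.00080915, -0.00152365, -0.00032584,
        0.00052503]), 'joint_torque': array([ 6.09561248e-04, -4.48336923e+01, -2.31462318e+01, -2.11470151e-04,
        5.18467969e-04, -2.04919354e-05]), 'eef_pos': array([0.22715978, 0.50087671, 0.20290167]), 'tcp_rot': array([[-9.10712398e-01,  4.13041067e-01, -6.21304955e-05],
       [ 4.13041069e-01,  9.10712400e-01, -1.04277670e-05],
       [ 5.22759167e-05, -3.51591429e-05, -9.99999998e-01]]), 'ft_force': array([-0.20381422, -0.53097848,  0.77798093]), 'ft_torque': array([-0.07149244,  0.00134378, -0.01640901]), 'finger_gap': 1.0056015953545294}
```

View pics/scene0.png

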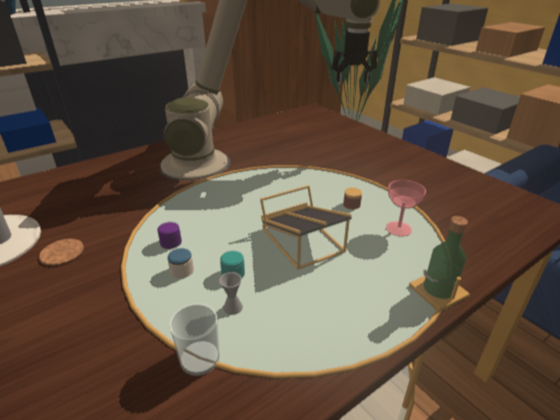

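View pics/side0.png

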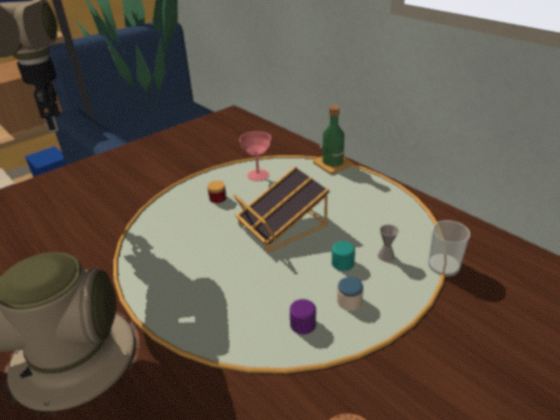

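The three pot-shaped candidates in the scene view are purple at (170,236), white with a blue cap at (180,262), and turquoise at (231,265). The white one with the blue cap is the sugar pot, seen at (350,293) in the side view. The jar is at (353,198) in the scene view. Next I'll work out positions and check a crop.

```bash
cat >> h.py <<'E'
from scipy.optimize import least_squares
S,C=np.sin(np.radians(23)),np.cos(np.radians(23))
def bedR(yaw):
    c,s=np.cos(yaw),np.sin(yaw)
    return np.array([[c,-s,0],[s,c,0],[0,0,1]])@np.array([[C,0,-S],[0,1,0],[S,0,C]])
BP=dict(left_lane=[.13,.034,0],right_lane=[.13,-.034,0],stop=[0,0,.014],guard_bar=[.022,0,.060],rack_bed=[0,0,0])
def bedT(p,x): return np.array([p[0],p[1],.03])+np.asarray(x)@bedR(p[2]).T
E
cat > m.py <<'E'
from h import *
a=snap('scene');b=snap('side')
obs=[]
for n in('scene','side'):
    c=cal(n)
    for k,v in BP.items():
        r=tip_of(n,k)
        if r: obs.append((k,n,c,v,np.array(r[0]['position'][::-1])*[560,420]))
f=lambda p:np.concatenate([(proj(n,bedT(p,v),c)[0]-uv) for k,n,c,v,uv in obs])
s=least_squares(f,[.55,0,0],loss='soft_l1',f_scale=2)
print('bed',s.x,np.round(f(s.x).reshape(-1,2),1).tolist())
for q,(u,w),h in (('pot',((179,261),(350,294)),.025),('jar',((353.8,198),(214.4,192.2)),.023),('cup',((197.6,340),(446,246)),.05),('jig',((230,293),(388.5,246.6)),.04),('coupe',((403.3,208),(257,156)),.0625)):
    r1,r2=ray('scene',u),ray('side',w)
    print(q,tri([r1,r2]).round(4),onz(r1,h).round(4),onz(r2,h).round(4))
for q in('pot_mid','jar_mid'):
  for n in('scene','side'):
    for r in cut_out(n,q):
        m=r['mask'];ys,xs=np.nonzero(m);print(q,n,round(r['confidence'],2),'c',xs.mean().round(1),ys.mean().round(1),'box',xs.min(),xs.max(),ys.min(),ys.max())
# overlay
o=[]
for im,n,(x0,y0,x1,y1) in((a,'scene',(140,170,380,300)),(b,'side',(190,150,430,350))):
    im=im[:,:,::-1].copy();k=3
    big=cv2.resize(im,None,fx=k,fy=k,interpolation=cv2.INTER_CUBIC)
    for y in(-.068,0,.068):
        l=proj(n,np.array([bedT(s.x,[x,y,0.006]) for x in(0,.2)]))*k
        cv2.line(big,*[tuple(int(t) for t in p) for p in l],(0,0,255),1)
    for L in([[0,-.07,.014],[0,.07,.014]],[[.022,-.07,.06],[.022,.07,.06]],[[.2,-.07,0],[.2,.07,0]]):
        l=proj(n,np.array([bedT(s.x,x) for x in L]))*k
        cv2.line(big,*[tuple(int(t) for t in p) for p in l],(255,0,255),1)
    o.append(cv2.resize(big[y0*k:y1*k,x0*k:x1*k],(400,int(400*(y1-y0)/(x1-x0)))))
h=max(i.shape[0] for i in o)
cv2.imwrite('pics/b.png',np.hstack([cv2.copyMakeBorder(i,0,h-i.shape[0],0,0,0) for i in o]))
E
python3 m.py
```

```text
bed [ 0.47161367  0.03809337 -0.13396145] [[4.5, -0.9], [-0.4, 0.1], [-0.8, 0.6], [-1.7, 1.6], [1.0, -1.5], [0.6, 0.8], [4.3, -0.1], [-34.0, 36.6], [-0.9, -0.9], [0.6, -2.0]]
pot [ 0.4816 -0.2736  0.0233] [ 0.4833 -0.2738  0.025 ] [ 0.4802 -0.2751  0.025 ]
jar [0.5103 0.2576 0.0144] [0.5201 0.2464 0.023 ] [0.5036 0.2467 0.023 ]
cup [ 0.7272 -0.3438  0.0491] [ 0.729  -0.3468  0.05  ] [ 0.7269 -0.3413  0.05  ]
jig [ 0.6503 -0.2389  0.0343] [ 0.6541 -0.2386  0.04  ] [ 0.6436 -0.246   0.04  ]
coupe [0.6749 0.2654 0.0623] [0.675  0.2655 0.0625] [0.6745 0.2647 0.0625]
pot_mid scene 0.98 c 232.3 262.5 box 220 245 250 276
pot_mid scene 0.97 c 169.2 234.5 box 158 181 221 248
pot_mid scene 0.79 c 180.6 262.7 box 167 194 248 277
pot_mid side 0.91 c 350.0 293.4 box 337 363 277 310
pot_mid side 0.83 c 343.3 256.2 box 332 355 241 271
pot_mid side 0.7 c 303.3 317.2 box 290 316 300 334
pot_mid side 0.31 c 387.7 242.0 box 378 399 226 261
jar_mid scene 0.68 c 352.2 197.7 box 343 361 187 208
jar_mid side 0.82 c 216.7 192.0 box 208 226 181 203
```

View pics/b.png

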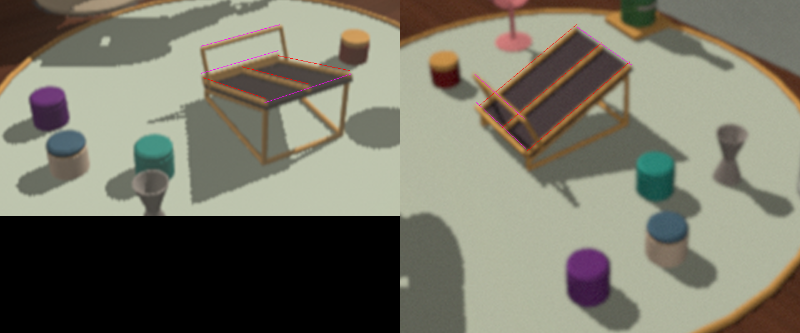

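The crop confirms the white pot with the blue cap as the sugar pot. The rack overlay lines up in both views. Next I'll go above the pot.

Request:
send_rows(motion="-0.138 -0.150 -0.012 0 0 0 1;-0.138 -0.150 -0.012 0 0 0 1;-0.138 -0.150 -0.012 0 0 0 1;-0.138 -0.150 -0.012 0 0 0 1;-0.138 -0.150 -0.012 0 0 0 1")

```text
time_s: 2.4
eef_pos: [0.2922, 0.3037, 0.2155]
tcp_rot: [[-0.909, 0.418, 0.001], [0.418, 0.909, -0.0], [-0.001, 0.0, -1.0]]
ft_force: [0.2, -0.2, -0.3]
finger_gap: 1.001
```

Request:
send_rows(motion="-0.138 -0.150 -0.012 0 0 0 1;-0.138 -0.150 -0.012 0 0 0 1;-0.138 -0.150 -0.012 0 0 0 1;-0.138 -0.150 -0.012 0 0 0 1;-0.138 -0.150 -0.012 0 0 0 1")

```text
time_s: 2.9
eef_pos: [0.3565, 0.1097, 0.2273]
tcp_rot: [[-0.908, 0.419, 0.001], [0.419, 0.908, -0.001], [-0.002, -0.0, -1.0]]
ft_force: [-0.4, 0.8, -0.5]
finger_gap: 1.002
```

Request:
send_rows(motion="-0.138 -0.150 -0.012 0 0 0 1;-0.138 -0.150 -0.012 0 0 0 1;-0.138 -0.150 -0.012 0 0 0 1;-0.138 -0.150 -0.012 0 0 0 1;-0.138 -0.150 -0.012 0 0 0 1")

```text
time_s: 3.4
eef_pos: [0.42, -0.0836, 0.2388]
tcp_rot: [[-0.909, 0.417, 0.0], [0.417, 0.909, -0.001], [-0.001, -0.001, -1.0]]
ft_force: [1.0, 1.6, -1.1]
finger_gap: 1.001
```

Request:
send_rows(motion="-0.138 -0.150 -0.012 0 0 -0.29 1;-0.138 -0.150 -0.012 0 0 -0.29 1;-0.138 -0.150 -0.012 0 0 -0.29 1;-0.138 -0.150 -0.012 0 0 -0.29 1;-0.138 -0.150 -0.012 0 0 -0.29 1")

```text
time_s: 3.9
eef_pos: [0.4834, -0.2766, 0.2498]
tcp_rot: [[-0.99, 0.138, -0.0], [0.138, 0.99, 0.0], [0.0, 0.0, -1.0]]
ft_force: [-0.7, 0.7, -1.0]
finger_gap: 1.003
```

```bash
cat > w.py <<'E'
import sys
from h import *
name=sys.argv[1]
st=arm.sense();c=cal('wrist');im=snap('wrist',name)
print(st['time_s'],st['eef_pos'].round(4),st['qpos'].round(3));print(st['tcp_rot'].round(3).tolist())
print('cam',(-c[3][:3,:3].T@c[3][:3,3]).round(3),'fwd',c[3][2,:3].round(2),c[0].round(1))
for q,h in zip(sys.argv[2::2],map(float,sys.argv[3::2])):
    for r in tip_of('wrist',q):
        uv=np.array(r['position'][::-1])*[560,420];print('tip',q,uv.round(),round(r['confidence'],2),onz(ray('wrist',uv,c),h).round(4))
    for r in cut_out('wrist',q):
        m=r['mask'].astype(np.uint8);ys,xs=np.nonzero(m)
        print('cut',q,round(r['confidence'],2),'box',xs.min(),xs.max(),ys.min(),ys.max(),'col',im[r['mask']].mean(0).round(),onz(ray('wrist',(xs.mean(),ys.mean()),c),h).round(4))
E
python3 w.py w1.png pot_mid .025
python3 - <<'E'
from h import *
for q,u,w in(('purple',(169.2,234.5),(303.3,317.2)),('turq',(232.3,262.5),(343.3,256.2)),('pot',(180.6,262.7),(350,293.4)),('jar',(352.2,197.7),(216.7,192))): print(q,tri([ray('scene',u),ray('side',w)]).round(3))
E
```

```text
3.9 [ 0.4834 -0.2766  0.2498] [-0.732  0.365  1.186 -0.     1.591 -2.165]
[[-0.99, 0.138, -0.0], [0.138, 0.99, 0.0], [0.0, 0.0, -1.0]]
cam [ 0.408 -0.266  0.421] fwd [ 0.29 -0.04 -0.96] 294.8
tip pot_mid [351. 221.] 0.96 [ 0.5649 -0.183   0.025 ]
tip pot_mid [281. 175.] 0.87 [ 0.4856 -0.2735  0.025 ]
tip pot_mid [323. 287.] 0.26 [ 0.6669 -0.2329  0.025 ]
cut pot_mid 0.94 box 331 375 198 242 col [ 10. 160. 141.] [ 0.5642 -0.18    0.025 ]
cut pot_mid 0.79 box 263 303 153 196 col [ 98. 132. 146.] [ 0.4859 -0.2709  0.025 ]
cut pot_mid 0.78 box 266 310 56 105 col [142.  64. 158.] [ 0.3686 -0.248   0.025 ]
purple [ 0.369 -0.249  0.02 ]
turq [ 0.56  -0.181  0.024]
pot [ 0.485 -0.271  0.02 ]
jar [0.512 0.248 0.019]
```

View pics/w1.png

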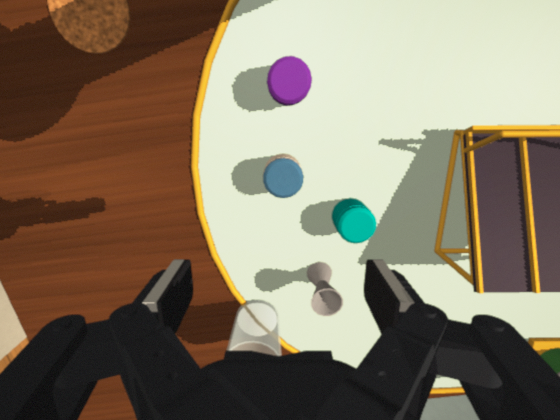

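The view shows the blue cap at (283,177), turquoise at (353,220) and purple at (289,80). I'm descending onto the blue-capped pot and gripping it.

Request:
send_rows(motion="0 0.004 0.05 0 0 0 1;0 0.004 0.09 0 0 0 1;0 0.004 0.13 0 0 0 1;0 0.004 0.17 0 0 0 1;0 0.004 0.20 0 0 0 1")

```text
time_s: 4.55
eef_pos: [0.4821, -0.2667, 0.0495]
tcp_rot: [[-0.991, 0.133, -0.001], [0.133, 0.991, 0.001], [0.001, 0.001, -1.0]]
ft_force: [0.5, 0.1, 0.9]
finger_gap: 1.0
```

Request:
send_rows(motion="0 0 0.02 0 0 0 1;0 0 0.035 0 0 0 1;0 0 0.043 0 0 0 1;0 0 0.043 0 0 0 1;0 0 0.043 0 0 0 1")

```text
time_s: 5.05
eef_pos: [0.483, -0.2691, 0.0089]
tcp_rot: [[-0.991, 0.135, 0.001], [0.135, 0.991, -0.001], [-0.001, -0.001, -1.0]]
ft_force: [0.0, 0.5, -0.7]
finger_gap: 1.003
```

Request:
send_rows(motion="0 0 0 0 0 0 0.5;0 0 0 0 0 0 0.3;0 0 0 0 0 0 0.3;0 0 0 0 0 0 0.3;0 0 0 0 0 0 0.3", squeeze=40)

```text
time_s: 5.55
eef_pos: [0.4828, -0.2699, 0.0091]
tcp_rot: [[-0.991, 0.135, 0.001], [0.135, 0.991, -0.001], [-0.001, -0.001, -1.0]]
ft_force: [-2.4, 1.5, 8.3]
finger_gap: 0.588
```

Request:
send_rows(motion="0 0 0 0 0 0 0.3;0 0 0 0 0 0 0.3;0 0 0 0 0 0 0.3;0 0 0 0 0 0 0.3;0 0 0 0 0 0 0.3")

```text
time_s: 6.05
eef_pos: [0.4828, -0.2698, 0.0091]
tcp_rot: [[-0.991, 0.135, 0.001], [0.135, 0.991, -0.001], [-0.001, -0.001, -1.0]]
ft_force: [-1.9, 1.8, 7.7]
finger_gap: 0.592
```

Request:
send_rows(motion="0 0 -0.02 0 0 0 0.3;0 0 -0.06 0 0 0 0.3;0 0 -0.11 0 0 0 0.3;0 0 -0.16 0 0 0 0.3;0 0 -0.20 0 0 0 0.3")

```text
time_s: 6.55
eef_pos: [0.4825, -0.2695, 0.211]
tcp_rot: [[-0.991, 0.135, 0.002], [0.135, 0.991, -0.001], [-0.002, -0.001, -1.0]]
ft_force: [0.4, -0.7, -2.4]
finger_gap: 0.585
```

Request:
send_rows(motion="0 0.03 -0.01 0 0 0 0.3;0 0.07 -0.03 0 0 0 0.3;0 0.11 -0.05 0 0 0 0.3;0 0.15 -0.07 0 0 0 0.3;0 0.19 -0.07 0 0 0 0.3")

```text
time_s: 7.05
eef_pos: [0.5088, -0.08, 0.2806]
tcp_rot: [[-0.991, 0.136, 0.004], [0.136, 0.991, -0.002], [-0.005, -0.001, -1.0]]
ft_force: [0.5, -0.6, -2.0]
finger_gap: 0.591
```

Request:
send_rows(motion="0.004 0.04 0 0 0 0 0.3;0.004 0.08 0 0 0 0 0.3;0.004 0.11 0 0 0 0 0.3;0.004 0.11 0 0 0 0 0.3;0.004 0.11 0 0 0 0 0.3")

```text
time_s: 7.55
eef_pos: [0.519, 0.0286, 0.2778]
tcp_rot: [[-0.991, 0.134, -0.001], [0.134, 0.991, -0.0], [0.001, -0.0, -1.0]]
ft_force: [-0.2, -0.9, -2.1]
finger_gap: 0.587
```

```bash
cat > rack.py <<'E'
from h import *
import sys
st=arm.sense();print(st['time_s'],st['eef_pos'].round(4),st['finger_gap'],st['ft_force'].round(1));print(st['tcp_rot'].round(3).tolist())
c=cal('wrist');im=snap('wrist')
obs=[]
for n,cc in(('wrist',c),):
    for k,v in BP.items():
        r=tip_of(n,k)
        if r: obs.append((k,n,cc,v,np.array(r[0]['position'][::-1])*[560,420]))
f=lambda p:np.concatenate([(proj(n,bedT(p,v),c)[0]-uv) for k,n,c,v,uv in obs])
s=least_squares(f,[.47,.038,-.134],loss='soft_l1',f_scale=2)
print('bed',s.x,[o[0] for o in obs],np.round(f(s.x).reshape(-1,2),1).tolist())
big=im[:,:,::-1].copy()
for p,col in((s.x,(0,0,255)),([.4716,.0381,-.134],(255,0,255))):
    for L in [[[0,y,.006],[.2,y,.006]] for y in(-.068,0,.068)]+[[[0,-.07,.014],[0,.07,.014]],[[.022,-.07,.06],[.022,.07,.06]],[[.2,-.07,0],[.2,.07,0]]]:
        l=proj('wrist',np.array([bedT(p,x) for x in L]),c)
        cv2.line(big,*[tuple(int(t) for t in q) for q in l],col,1)
cv2.imwrite('pics/'+sys.argv[1],big)
E
python3 rack.py r1.png
```

```text
7.55 [0.519  0.0286 0.2778] 0.5872652836791387 [-0.2 -0.9 -2.1]
[[-0.991, 0.134, -0.001], [0.134, 0.991, -0.0], [0.001, -0.0, -1.0]]
bed [ 0.47317753  0.03832063 -0.02451785] ['left_lane', 'right_lane', 'stop', 'guard_bar', 'rack_bed'] [[8.7, -1.2], [-9.8, -24.4], [-1.3, 2.5], [0.7, -0.4], [0.3, 3.9]]
```

View pics/r1.png

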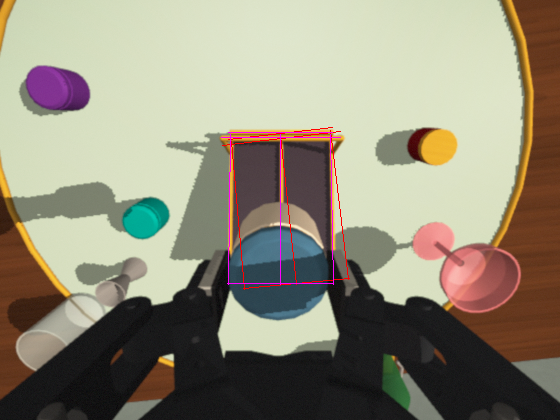

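```bash
cat > go.py <<'E'
# usage: go.py x y z [x y z ...] bed coords of TCP targets, tool normal to bed (or lean deg); rows relative to start of each move
from h import *
import sys
from scipy.spatial.transform import Rotation as Ro
P=[.4716,.0381,-.134]
def bt(lean=0):
    R=bedR(P[2]); T=np.c_[-R[:,0],R[:,1],-R[:,2]]
    return T@Ro.from_euler('y',lean,degrees=True).as_matrix()
def inbed(p): return bedR(P[2]).T@(np.asarray(p)-[P[0],P[1],.03])
if __name__=='__main__':
    st=arm.sense();p,R=st['eef_pos'],st['tcp_rot']
    print(st['time_s'],'bed',inbed(p).round(4),'gap',round(st['finger_gap'],3),'F',st['ft_force'].round(1))
    a=list(map(float,sys.argv[1:]))
    for i in range(0,len(a),4):
        q=bedT(P,a[i:i+3]);T=bt(a[i+3])
        print(a[i:i+4],(R.T@(q-p)).round(4),Ro.from_matrix(R.T@T).as_rotvec().round(3)); p,R=q,T
E
python3 go.py .135 .034 .10 0  .135 .034 .02 0 .135 .034 .01 0
```

```text
7.85 bed [ 0.1416 -0.0042  0.2092] gap 0.583 F [ 0.5  1.1 -0.9]
[0.135, 0.034, 0.1, 0.0] [-0.0365  0.0383  0.1031] [-0.001 -0.402 -0.003]
[0.135, 0.034, 0.02, 0.0] [-0.    0.    0.08] [0. 0. 0.]
[0.135, 0.034, 0.01, 0.0] [ 0.   -0.    0.01] [0. 0. 0.]
```

Request:
send_rows(motion="-0.01 0.012 0.02 0 -0.10 0 0.3;-0.02 0.025 0.05 0 -0.20 0 0.3;-0.03 0.038 0.08 0 -0.30 0 0.3;-0.037 0.038 0.103 0 -0.402 0 0.3;-0.037 0.038 0.103 0 -0.402 0 0.3")

```text
time_s: 8.35
eef_pos: [0.5573, 0.0612, 0.1707]
tcp_rot: [[-0.915, 0.135, 0.38], [0.125, 0.991, -0.052], [-0.383, -0.0, -0.924]]
ft_force: [-0.9, -0.0, -1.7]
finger_gap: 0.591
```

Request:
send_rows(motion="0 0 0.02 0 0 0 0.3;0 0 0.04 0 0 0 0.3;0 0 0.06 0 0 0 0.3;0 0 0.07 0 0 0 0.3;0 0 0.07 0 0 0 0.3")

```text
time_s: 8.85
eef_pos: [0.5888, 0.0565, 0.1104]
tcp_rot: [[-0.913, 0.136, 0.386], [0.125, 0.991, -0.053], [-0.389, -0.0, -0.921]]
ft_force: [0.1, -0.1, -1.9]
finger_gap: 0.589
```

```bash
python3 go.py .135 .034 .015 0 .135 .034 .009 0; python3 -c "
from h import *
snap('wrist','p1.png'); snap('side','p1s.png')
a=cv2.imread('pics/p1.png');b=cv2.imread('pics/p1s.png')[130:280,190:390]
b=cv2.resize(b,(400,300));a=cv2.resize(a,(400,300));cv2.imwrite('pics/p1c.png',np.hstack([a,b]))"
```

```text
8.85 bed [0.136  0.0339 0.0296] gap 0.589 F [ 0.1 -0.1 -1.9]
[0.135, 0.034, 0.015, 0.0] [0.001  0.0001 0.0146] [-0.001 -0.002 -0.002]
[0.135, 0.034, 0.009, 0.0] [-0.     0.     0.006] [0. 0. 0.]
```

View pics/p1c.png

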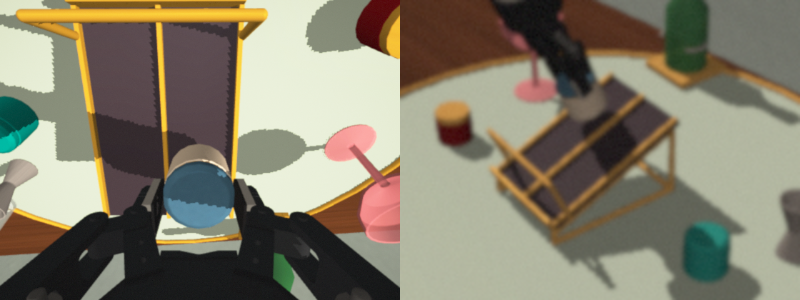

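The wrist view shows the pot centred between its lane's ribs, with its base parallel to the bed. I'm lowering it slowly.

Request:
send_rows(motion="0 0 0.006 0 0 0 0.3;0 0 0.011 0 0 0 0.3;0 0 0.015 0 0 0 0.3;0 0 0.016 0 0 0 0.3;0 0 0.017 0 0 0 0.3")

```text
time_s: 9.45
eef_pos: [0.5948, 0.0563, 0.0948]
tcp_rot: [[-0.912, 0.135, 0.387], [0.125, 0.991, -0.053], [-0.391, -0.0, -0.92]]
ft_force: [0.5, 0.0, -2.2]
finger_gap: 0.584
```

Request:
send_rows(motion="0 0 0.001 0 0 0 0.3;0 0 0.001 0 0 0 0.3;0 0 0.002 0 0 0 0.3;0 0 0.002 0 0 0 0.3;0 0 0.002 0 0 0 0.3")

```text
time_s: 9.95
eef_pos: [0.5955, 0.0561, 0.093]
tcp_rot: [[-0.912, 0.135, 0.388], [0.125, 0.991, -0.053], [-0.391, -0.0, -0.92]]
ft_force: [-0.0, 0.1, -2.8]
finger_gap: 0.589
```

Request:
send_rows(motion="0 0 0.001 0 0 0 0.3;0 0 0.001 0 0 0 0.3;0 0 0.001 0 0 0 0.3")

```text
time_s: 10.25
eef_pos: [0.5959, 0.0561, 0.0921]
tcp_rot: [[-0.912, 0.135, 0.388], [0.125, 0.991, -0.053], [-0.391, -0.0, -0.92]]
ft_force: [-0.2, -0.3, -2.2]
finger_gap: 0.589
```

Request:
send_rows(motion="0 0 0.001 0 0 0 0.3;0 0 0.001 0 0 0 0.3;0 0 0.001 0 0 0 0.3")

```text
time_s: 10.55
eef_pos: [0.5963, 0.056, 0.0911]
tcp_rot: [[-0.912, 0.135, 0.388], [0.125, 0.991, -0.053], [-0.391, -0.0, -0.92]]
ft_force: [-0.1, -0.2, -1.9]
finger_gap: 0.589
```

```bash
python3 go.py
```

```text
10.55 bed [0.1354 0.0344 0.0089] gap 0.589 F [-0.1 -0.2 -1.9]
```

Request:
send_rows(motion="0 0 0.001 0 0 0 0.3;0 0 0.001 0 0 0 0.3;0 0 0.001 0 0 0 0.3")

```text
time_s: 10.85
eef_pos: [0.5964, 0.056, 0.0908]
tcp_rot: [[-0.912, 0.135, 0.388], [0.124, 0.991, -0.053], [-0.391, -0.0, -0.92]]
ft_force: [-5.7, 0.7, 5.8]
finger_gap: 0.582
```

Request:
send_rows(motion="0 0 0.001 0 0 0 0.3;0 0 0.001 0 0 0 0.3;0 0 0.001 0 0 0 0.3")

```text
time_s: 11.15
eef_pos: [0.5965, 0.056, 0.0908]
tcp_rot: [[-0.912, 0.135, 0.388], [0.124, 0.991, -0.053], [-0.392, -0.0, -0.92]]
ft_force: [-12.9, 0.1, 14.9]
finger_gap: 0.59
```

Request:
send_rows(motion="0 0 0.001 0 0 0 0.3;0 0 0.001 0 0 0 0.3;0 0 0.001 0 0 0 0.3")

```text
time_s: 11.45
eef_pos: [0.5966, 0.056, 0.0907]
tcp_rot: [[-0.911, 0.135, 0.389], [0.124, 0.991, -0.053], [-0.392, -0.0, -0.92]]
ft_force: [-20.6, -0.8, 23.6]
finger_gap: 0.587
```

Contact is firm. I'll back off the load and open gently.

Request:
send_rows(motion="0 0 -0.002 0 0 0 0.3;0 0 -0.002 0 0 0 0.3;0 0 -0.002 0 0 0 0.6;0 0 -0.002 0 0 0 0.7;0 0 -0.002 0 0 0 0.8")

```text
time_s: 11.95
eef_pos: [0.597, 0.0559, 0.0901]
tcp_rot: [[-0.912, 0.135, 0.388], [0.125, 0.991, -0.053], [-0.392, -0.0, -0.92]]
ft_force: [0.3, 0.2, 0.9]
finger_gap: 0.8
```

Request:
send_rows(motion="0 0 0 0 0 0 1;0 0 0 0 0 0 1;0 0 0 0 0 0 1;0 0 0 0 0 0 1")

```text
time_s: 12.35
eef_pos: [0.5967, 0.056, 0.0902]
tcp_rot: [[-0.912, 0.135, 0.388], [0.125, 0.991, -0.053], [-0.391, 0.0, -0.92]]
ft_force: [-0.4, 0.9, -0.2]
finger_gap: 1.0
```

Request:
send_rows(motion="0 0 -0.01 0 0 0 1;0 0 -0.03 0 0 0 1;0 0 -0.05 0 0 0 1;0 0 -0.075 0 0 0 1;0 0 -0.085 0 0 0 1")

```text
time_s: 12.85
eef_pos: [0.5637, 0.0606, 0.1712]
tcp_rot: [[-0.91, 0.135, 0.391], [0.124, 0.991, -0.053], [-0.395, 0.0, -0.919]]
ft_force: [-0.1, -0.2, -1.0]
finger_gap: 1.005
```

```bash
python3 go.py .185 .034 .09 -23 .185 .034 .008 -23; python3 -c "
from h import *
snap('wrist','p2.png');snap('side','p2s.png')
a=cv2.imread('pics/p2.png');b=cv2.imread('pics/p2s.png')[130:280,190:390]
b=cv2.resize(b,(400,300));a=cv2.resize(a,(400,300));cv2.imwrite('pics/p2c.png',np.hstack([a,b]))"
```

```text
12.85 bed [0.1364 0.0346 0.0955] gap 1.005 F [-0.1 -0.2 -1. ]
[0.185, 0.034, 0.09, -23.0] [-0.0485 -0.0006  0.0057] [-0.001 -0.397 -0.001]
[0.185, 0.034, 0.008, -23.0] [ 0.032  -0.      0.0755] [0. 0. 0.]
```

View pics/p2c.png

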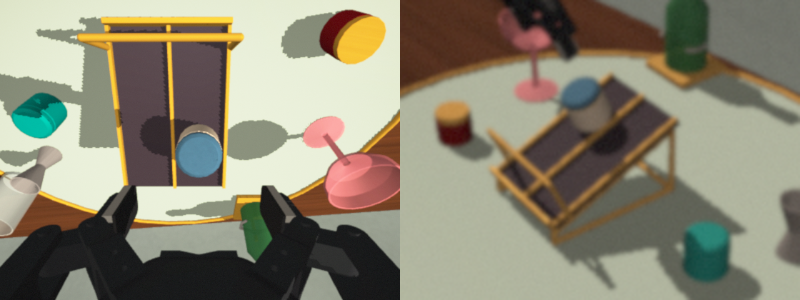

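The pot stands square in the left lane and has been let go. Next I'll close the fingers, go uphill of it and push it down.

```bash
python3 go.py .186 .034 .095 12 .186 .034 .012 12 .170 .034 .012 12 .08 .034 .012 12 .067 .034 .012 12
```

```text
12.95 bed [0.1362 0.0346 0.0944] gap 0.999 F [-0.1 -0.1 -1.1]
[0.186, 0.034, 0.095, 12.0] [-0.0498 -0.0005 -0.0004] [-0.     0.213 -0.002]
[0.186, 0.034, 0.012, 12.0] [-0.0173  0.      0.0812] [0. 0. 0.]
[0.17, 0.034, 0.012, 12.0] [ 0.0157 -0.      0.0033] [0. 0. 0.]
[0.08, 0.034, 0.012, 12.0] [0.088  0.     0.0187] [0. 0. 0.]
[0.067, 0.034, 0.012, 12.0] [ 0.0127 -0.      0.0027] [0. 0. 0.]
```

Request:
send_rows(motion="-0.02 0 0 0 0.07 0 0.5;-0.05 0 0 0 0.14 0 0;-0.05 0 0 0 0.213 0 0;-0.05 0 0 0 0.213 0 0;-0.05 0 0 0 0.213 0 0")

```text
time_s: 13.45
eef_pos: [0.609, 0.0542, 0.1864]
tcp_rot: [[-0.973, 0.135, 0.185], [0.133, 0.991, -0.025], [-0.187, -0.0, -0.982]]
ft_force: [0.3, 0.3, -0.2]
finger_gap: 0.142
```

Request:
send_rows(motion="-0.004 0 0.02 0 0 0 0;-0.008 0 0.04 0 0 0 0;-0.013 0 0.06 0 0 0 0;-0.017 0 0.075 0 0 0 0;-0.017 0 0.080 0 0 0 0")

```text
time_s: 13.95
eef_pos: [0.64, 0.05, 0.1108]
tcp_rot: [[-0.974, 0.135, 0.184], [0.133, 0.991, -0.025], [-0.186, -0.0, -0.983]]
ft_force: [-0.6, -0.5, 0.7]
finger_gap: -0.003
```

```bash
python3 go.py .170 .034 .012 12 .08 .034 .012 12 .068 .034 .012 12
```

```text
13.95 bed [0.1838 0.0343 0.0097] gap -0.003 F [-0.6 -0.5  0.7]
[0.17, 0.034, 0.012, 12.0] [ 0.0139 -0.0003  0.0007] [-0.    -0.005 -0.002]
[0.08, 0.034, 0.012, 12.0] [0.088  0.     0.0187] [0. 0. 0.]
[0.068, 0.034, 0.012, 12.0] [ 0.0117 -0.      0.0025] [0. 0. 0.]
```

Request:
send_rows(motion="0.010 0 0.001 0 0 0 0;0.020 0 0.003 0 0 0 0;0.029 0 0.005 0 0 0 0;0.038 0 0.007 0 0 0 0;0.046 0 0.009 0 0 0 0")

```text
time_s: 14.45
eef_pos: [0.5971, 0.056, 0.0953]
tcp_rot: [[-0.973, 0.135, 0.187], [0.133, 0.991, -0.025], [-0.189, 0.0, -0.982]]
ft_force: [0.3, -0.6, 1.1]
finger_gap: -0.0
```

Request:
send_rows(motion="0.009 0 0.002 0 0 0 0;0.018 0 0.004 0 0 0 0;0.027 0 0.006 0 0 0 0;0.036 0 0.008 0 0 0 0;0.044 0 0.009 0 0 0 0")

```text
time_s: 14.95
eef_pos: [0.5557, 0.0616, 0.0776]
tcp_rot: [[-0.973, 0.135, 0.186], [0.133, 0.991, -0.025], [-0.187, -0.0, -0.982]]
ft_force: [0.3, -0.3, 0.2]
finger_gap: -0.002
```

```bash
python3 go.py .07 .034 .012 12; python3 -c "
from h import *
snap('scene','p3.png');snap('side','p3s.png')
a=cv2.imread('pics/p3.png')[160:280,220:380];b=cv2.imread('pics/p3s.png')[140:260,210:370]
cv2.imwrite('pics/p3c.png',np.hstack([cv2.resize(t,(400,300)) for t in(a,b)]))"
```

```text
14.95 bed [0.0924 0.0345 0.0125] gap -0.002 F [ 0.3 -0.3  0.2]
[0.07, 0.034, 0.012, 12.0] [ 0.0218 -0.0005  0.0053] [-0.    -0.004 -0.002]
```

View pics/p3c.png

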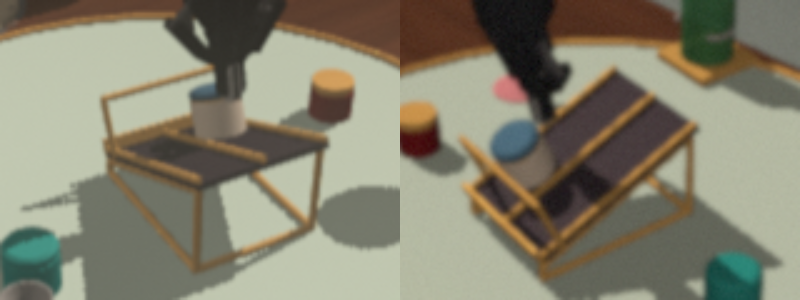

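The pot slides square and the fingers are clear of the bar. I'll push on to the stop in small steps.

Request:
send_rows(motion="0.006 0 0.001 0 0 0 0;0.011 0 0.002 0 0 0 0;0.015 0 0.003 0 0 0 0;0.018 0 0.004 0 0 0 0;0.020 0 0.004 0 0 0 0")

```text
time_s: 15.55
eef_pos: [0.5376, 0.064, 0.0702]
tcp_rot: [[-0.973, 0.135, 0.186], [0.133, 0.991, -0.025], [-0.188, 0.0, -0.982]]
ft_force: [-0.5, -0.8, -0.3]
finger_gap: 0.002
```

Request:
send_rows(motion="0.002 0 0 0 0 0 0;0.003 0 0.001 0 0 0 0;0.004 0 0.001 0 0 0 0")

```text
time_s: 15.85
eef_pos: [0.5341, 0.0645, 0.0686]
tcp_rot: [[-0.973, 0.135, 0.186], [0.133, 0.991, -0.025], [-0.188, 0.0, -0.982]]
ft_force: [0.9, 0.2, 0.2]
finger_gap: 0.001
```

```bash
python3 go.py .065 .034 .012 12
```

```text
15.85 bed [0.0689 0.0345 0.0127] gap 0.001 F [0.9 0.2 0.2]
[0.065, 0.034, 0.012, 12.0] [ 0.0037 -0.0005  0.0015] [-0.    -0.003 -0.002]
```

Request:
send_rows(motion="0.001 0 0 0 0 0 0;0.002 0 0 0 0 0 0;0.002 0 0 0 0 0 0")

```text
time_s: 16.15
eef_pos: [0.532, 0.0648, 0.0682]
tcp_rot: [[-0.973, 0.135, 0.186], [0.133, 0.991, -0.025], [-0.188, -0.0, -0.982]]
ft_force: [-1.1, -0.0, 0.5]
finger_gap: 0.002
```

Request:
send_rows(motion="0.001 0 0 0 0 0 0;0.002 0 0 0 0 0 0;0.002 0 0 0 0 0 0")

```text
time_s: 16.45
eef_pos: [0.5301, 0.0651, 0.0678]
tcp_rot: [[-0.973, 0.135, 0.186], [0.133, 0.991, -0.025], [-0.188, -0.0, -0.982]]
ft_force: [-0.4, -0.5, 0.3]
finger_gap: -0.003
```

Request:
send_rows(motion="0.001 0 0.001 0 0 0 0;0.001 0 0.001 0 0 0 0;0.001 0 0.001 0 0 0 0")

```text
time_s: 16.75
eef_pos: [0.5294, 0.0652, 0.0667]
tcp_rot: [[-0.973, 0.135, 0.186], [0.133, 0.991, -0.025], [-0.188, 0.0, -0.982]]
ft_force: [-0.2, 0.2, -0.1]
finger_gap: -0.001
```

Request:
send_rows(motion="0.001 0 0 0 0 0 0;0.002 0 0 0 0 0 0;0.002 0 0 0 0 0 0")

```text
time_s: 17.05
eef_pos: [0.5273, 0.0654, 0.0663]
tcp_rot: [[-0.973, 0.135, 0.186], [0.133, 0.991, -0.025], [-0.188, -0.0, -0.982]]
ft_force: [0.5, 0.1, -0.2]
finger_gap: -0.002
```

Request:
send_rows(motion="0.001 0 0 0 0 0 0;0.0015 0 0 0 0 0 0;0.0015 0 0 0 0 0 0")

```text
time_s: 17.35
eef_pos: [0.5259, 0.0656, 0.066]
tcp_rot: [[-0.973, 0.135, 0.186], [0.133, 0.991, -0.025], [-0.188, -0.0, -0.982]]
ft_force: [-0.1, -0.6, -0.1]
finger_gap: 0.004
```

```bash
python3 go.py .062 .034 .012 12; python3 -c "
from h import *
snap('scene','p4.png');snap('side','p4s.png')
a=cv2.imread('pics/p4.png')[160:280,220:380];b=cv2.imread('pics/p4s.png')[140:260,210:370]
cv2.imwrite('pics/p4c.png',np.hstack([cv2.resize(t,(400,300)) for t in(a,b)]))"
```

```text
17.35 bed [0.0603 0.0345 0.0136] gap 0.004 F [-0.1 -0.6 -0.1]
[0.062, 0.034, 0.012, 12.0] [-0.002  -0.0005  0.0012] [-0.    -0.003 -0.002]
```

View pics/p4c.png

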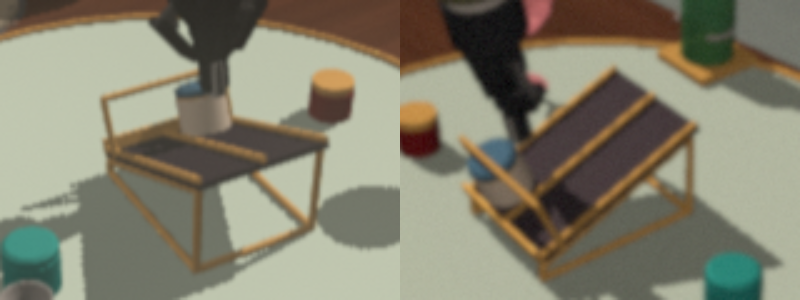

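The pot is under the bar but not at the stop yet. I'm continuing.

Request:
send_rows(motion="0.001 0 0.001 0 0 0 0;0.002 0 0.001 0 0 0 0;0.002 0 0.001 0 0 0 0")

```text
time_s: 17.75
eef_pos: [0.5241, 0.0659, 0.0646]
tcp_rot: [[-0.973, 0.135, 0.186], [0.133, 0.991, -0.025], [-0.187, -0.0, -0.982]]
ft_force: [0.3, 0.3, -0.3]
finger_gap: -0.001
```

Request:
send_rows(motion="0.001 0 0.001 0 0 0 0;0.0015 0 0.001 0 0 0 0;0.0015 0 0.001 0 0 0 0")

```text
time_s: 18.05
eef_pos: [0.5236, 0.0659, 0.0638]
tcp_rot: [[-0.973, 0.135, 0.188], [0.133, 0.991, -0.026], [-0.189, 0.0, -0.982]]
ft_force: [2.2, -0.4, 2.0]
finger_gap: 0.001
```

Request:
send_rows(motion="0.001 0 0 0 0 0 0;0.0015 0 0 0 0 0 0;0.0015 0 0 0 0 0 0")

```text
time_s: 18.35
eef_pos: [0.5229, 0.066, 0.0641]
tcp_rot: [[-0.972, 0.135, 0.19], [0.133, 0.991, -0.026], [-0.192, 0.0, -0.981]]
ft_force: [3.9, -1.4, 4.6]
finger_gap: 0.001
```

Request:
send_rows(motion="-0.004 0 -0.001 0 0 0 0;-0.010 0 -0.003 0 0 0 0;-0.020 0 -0.010 0 0 0 0;-0.035 0 -0.04 0 0 0 0;-0.045 0 -0.07 0 0 0 0")

```text
time_s: 18.85
eef_pos: [0.5523, 0.0619, 0.1407]
tcp_rot: [[-0.974, 0.135, 0.183], [0.133, 0.991, -0.025], [-0.185, -0.0, -0.983]]
ft_force: [0.7, 0.2, 0.6]
finger_gap: -0.001
```

```bash
cat > chk.py <<'E'
from h import *
import sys
from go import P,inbed
name,q,y,r,h=sys.argv[1],sys.argv[2],float(sys.argv[3]),float(sys.argv[4]),float(sys.argv[5])
o=[]
th=np.linspace(0,2*np.pi,60)
for n,(x0,y0) in(('scene',(220,160)),('side',(180,150))):
    im=snap(n)[:,:,::-1];k=5
    big=cv2.resize(im[y0:y0+90,x0:x0+120],None,fx=k,fy=k,interpolation=cv2.INTER_CUBIC)
    for z in(0,h):
        ring=np.array([bedT(P,[r+r*np.cos(t),y+r*np.sin(t),z]) for t in th])
        cv2.polylines(big,[((proj(n,ring)-[x0,y0])*k).astype(int)],True,(0,255,0),1)
    for L in([[0,-.07,.014],[0,.07,.014]],[[.022,-.07,.06],[.022,.07,.06]],[[.2,-.07,0],[.2,.07,0]]):
        cv2.line(big,*[tuple(map(int,t)) for t in (proj(n,np.array([bedT(P,x) for x in L]))-[x0,y0])*k],(255,0,255),1)
    o.append(cv2.resize(big,(400,300)))
    home=proj(n,bedT(P,[r,y,h/2]))[0]
    d5=proj(n,bedT(P,[r+.01,y,h/2]))[0]
    print(n,'home px',home.round(1),'10mm up',d5.round(1),[((np.array(t['position'][::-1])*[560,420]).round(1),round(t['confidence'],2)) for t in tip_of(n,q)])
cv2.imwrite('pics/'+name,np.hstack(o))
E
python3 chk.py c1.png pot_mid .034 .027 .05
```

```text
scene home px [299.6 200.9] 10mm up [301.4 201.3] [(array([170.4, 233.2]), 0.97), (array([230.1, 264.6]), 0.73), (array([296.9, 202.4]), 0.57), (array([350.8, 200.1]), 0.42)]
side home px [249.5 208.5] 10mm up [252.5 205.9] [(array([342.6, 255.1]), 0.78), (array([301.7, 314.3]), 0.75), (array([246.4, 209.2]), 0.55), (array([296.5, 202.4]), 0.55)]
```

View pics/c1.png

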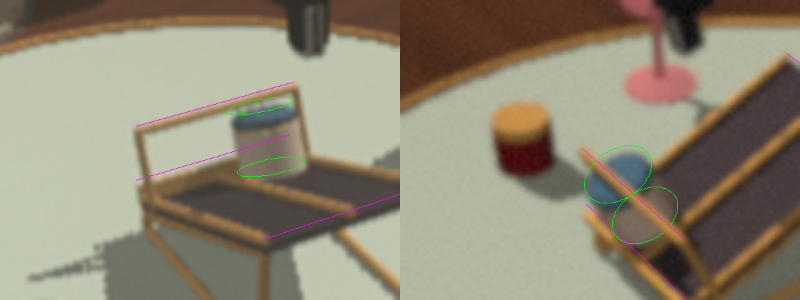

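In both views the pot sits at or just below the predicted home outline (model offset about 1 px). The push also ended on firm resistance. I'll rise over the rack and jar for a wrist check and a jar measurement.

Request:
send_rows(motion="0.001 0.01 -0.02 0 0.05 0 0;0.002 0.02 -0.05 0 0.10 0 0.5;0.003 0.035 -0.08 0 0.15 0 1;0.004 0.047 -0.12 0 0.187 0 1;0.004 0.047 -0.123 0 0.187 0 1")

```text
time_s: 19.55
eef_pos: [0.5328, 0.1134, 0.2632]
tcp_rot: [[-0.991, 0.134, 0.006], [0.134, 0.991, 0.0], [-0.006, 0.001, -1.0]]
ft_force: [0.9, 0.1, -0.2]
finger_gap: 0.678
```

Request:
send_rows(motion="0 0 0 0 0 0 1;0 0 0 0 0 0 1")

```text
time_s: 19.75
eef_pos: [0.5311, 0.112, 0.2583]
tcp_rot: [[-0.991, 0.136, -0.002], [0.136, 0.991, -0.0], [0.002, -0.001, -1.0]]
ft_force: [-0.3, 0.4, 0.3]
finger_gap: 0.989
```

```bash
python3 w.py w2.png jar_mid .023 pot_mid .07
python3 - <<'E'
from h import *
from go import *
im=cv2.imread('pics/w2.png');c=cal('wrist');k=3
def draw(L,col): 
    p=proj('wrist',np.array([bedT(P,x) for x in L]),c).astype(int);cv2.polylines(im,[p],False,col,1)
th=np.linspace(0,2*np.pi,60)
draw([[.022,-.07,.06],[.022,.07,.06]],(255,0,255));draw([[0,-.07,.014],[0,.07,.014]],(255,0,255))
draw([[0,0,.006],[.2,0,.006]],(255,0,255));draw([[0,.068,.006],[.2,.068,.006]],(255,0,255))
draw([[.027+.0265*np.cos(t),.034+.0265*np.sin(t),.05] for t in th],(0,255,0))
print(proj('wrist',np.array([bedT(P,[.027,.034,.025])]),c))
u,v=proj('wrist',bedT(P,[.04,.03,.03]),c)[0].astype(int)
x0,y0=max(0,min(u-140,280)),max(0,min(v-90,210))
o=np.hstack([cv2.resize(im[y0:y0+200,x0:x0+200],(600,600),interpolation=cv2.INTER_CUBIC)])
cv2.imwrite('pics/c2.png',o)
E
```

```text
19.75 [0.5311 0.112  0.2583] [-0.01   0.336  1.207 -0.     1.601 -1.445]
[[-0.991, 0.136, -0.002], [0.136, 0.991, -0.0], [0.002, -0.001, -1.0]]
cam [0.456 0.123 0.43 ] fwd [ 0.29 -0.04 -0.96] 294.8
tip jar_mid [375. 147.] 0.78 [0.5141 0.2469 0.023 ]
cut jar_mid 0.6 box 354 399 127 167 col [196. 139.  43.] [0.5135 0.2494 0.023 ]
tip pot_mid [ 82. 220.] 0.87 [ 0.5499 -0.1471  0.07  ]
tip pot_mid [240. 153.] 0.6 [0.4922 0.0703 0.07  ]
cut pot_mid 0.96 box 53 110 199 244 col [ 12. 112.  98.] [ 0.5519 -0.1489  0.07  ]
cut pot_mid 0.86 box 0 18 69 109 col [87. 38. 97.] [ 0.3874 -0.1801  0.07  ]
cut pot_mid 0.82 box 216 263 125 176 col [ 92. 116. 123.] [0.4918 0.0719 0.07  ]
[[239.71512497 150.41267978]]
```

View pics/c2.png

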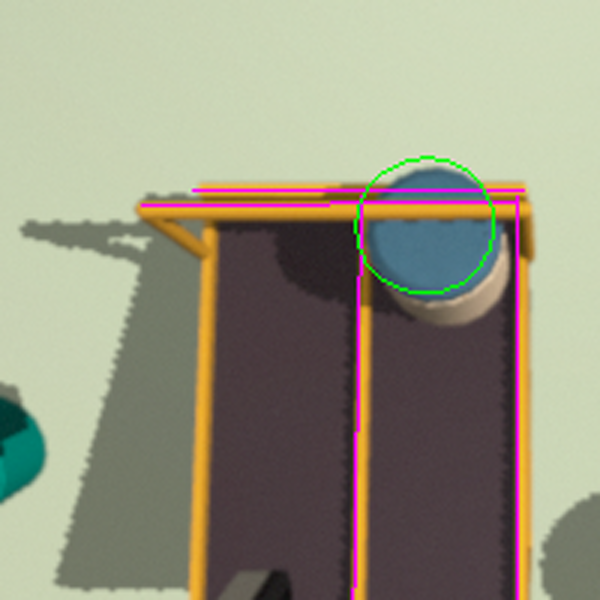

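The pot's cap centre sits where home should be relative to the real bar and ribs (about 1 mm off), so step 2 holds. The wrist view puts the bed about 2 mm further in x and y than my model. The jar is at (0.513, 0.247), so I'll pick it up.

Request:
send_rows(motion="0.010 0.035 0.01 0 0 0 1;0.020 0.070 0.02 0 0 0 1;0.030 0.105 0.04 0 0 0 1;0.036 0.131 0.06 0 0 0 1;0.036 0.131 0.08 0 0 0 1")

```text
time_s: 20.5
eef_pos: [0.5132, 0.2496, 0.1792]
tcp_rot: [[-0.991, 0.132, 0.002], [0.132, 0.991, 0.0], [-0.001, 0.0, -1.0]]
ft_force: [-0.0, -0.1, -0.0]
finger_gap: 0.997
```

Request:
send_rows(motion="0 0 0.03 0 0 0 1;0 0 0.06 0 0 0 1;0 0 0.09 0 0 0 1;0 0 0.11 0 0 0 1;0 0 0.12 0 0 0 1")

```text
time_s: 21.0
eef_pos: [0.5134, 0.2465, 0.0583]
tcp_rot: [[-0.991, 0.136, -0.001], [0.136, 0.991, -0.001], [0.001, -0.001, -1.0]]
ft_force: [-0.2, -0.8, -0.3]
finger_gap: 1.002
```

```bash
sed -i 's/^P=.*/P=[.473,.040,-.134]/' go.py; python3 go.py; python3 w.py w3.png jar_mid .023
```

```text
21.0 bed [0.0225 0.2101 0.0212] gap 1.002 F [-0.2 -0.8 -0.3]
21.0 [0.5134 0.2465 0.0583] [ 2.400e-01  5.560e-01  1.452e+00 -1.000e-03  1.135e+00 -1.194e+00]
[[-0.991, 0.136, -0.001], [0.136, 0.991, -0.001], [0.001, -0.001, -1.0]]
cam [0.438 0.257 0.23 ] fwd [ 0.29 -0.04 -0.96] 294.8
tip jar_mid [280. 223.] 0.94 [0.5143 0.2478 0.023 ]
cut jar_mid 0.6 box 244 315 183 265 col [168. 113.  32.] [0.5158 0.2473 0.023 ]
```

Request:
send_rows(motion="0 0 0.02 0 0 0 1;0 0 0.035 0 0 0 1;0 0 0.045 0 0 0 1;0 0 0.050 0 0 0 1;0 0 0.050 0 0 0 1")

```text
time_s: 21.65
eef_pos: [0.5146, 0.2469, 0.0105]
tcp_rot: [[-0.991, 0.135, 0.002], [0.135, 0.991, -0.0], [-0.002, 0.0, -1.0]]
ft_force: [-1.0, 0.1, 0.6]
finger_gap: 1.001
```

Request:
send_rows(motion="0 0 0 0 0 0 0.5;0 0 0 0 0 0 0.3;0 0 0 0 0 0 0.3;0 0 0 0 0 0 0.3;0 0 0 0 0 0 0.3")

```text
time_s: 22.15
eef_pos: [0.5148, 0.2469, 0.0114]
tcp_rot: [[-0.991, 0.135, 0.003], [0.135, 0.991, -0.0], [-0.003, 0.0, -1.0]]
ft_force: [-0.4, -1.3, 6.7]
finger_gap: 0.529
```

Request:
send_rows(motion="0 0 0 0 0 0 0.3;0 0 0 0 0 0 0.3;0 0 0 0 0 0 0.3;0 0 0 0 0 0 0.3;0 0 0 0 0 0 0.3")

```text
time_s: 22.65
eef_pos: [0.5148, 0.247, 0.0114]
tcp_rot: [[-0.991, 0.135, 0.003], [0.135, 0.991, -0.0], [-0.003, 0.0, -1.0]]
ft_force: [-2.3, -0.8, 6.2]
finger_gap: 0.529
```

Request:
send_rows(motion="0 0 -0.02 0 0 0 0.3;0 0 -0.06 0 0 0 0.3;0 0 -0.11 0 0 0 0.3;0 0 -0.16 0 0 0 0.3;0 0 -0.20 0 0 0 0.3")

```text
time_s: 23.15
eef_pos: [0.514, 0.2469, 0.2136]
tcp_rot: [[-0.991, 0.135, 0.004], [0.135, 0.991, 0.0], [-0.004, 0.001, -1.0]]
ft_force: [1.0, 0.9, -1.6]
finger_gap: 0.527
```

```bash
python3 go.py .135 -.034 .10 0  .135 -.034 .03 0 .135 -.034 .012 0
```

```text
23.15 bed [0.0837 0.2106 0.164 ] gap 0.527 F [ 1.   0.9 -1.6]
[0.135, -0.034, 0.1, 0.0] [-0.0725 -0.2445  0.0389] [ 0.001 -0.397 -0.002]
[0.135, -0.034, 0.03, 0.0] [-0.    0.    0.07] [0. 0. 0.]
[0.135, -0.034, 0.012, 0.0] [-0.     0.     0.018] [0. 0. 0.]
```

Request:
send_rows(motion="-0.015 -0.04 0 0 0 0 0.3;-0.03 -0.085 0 0 0 0 0.3;-0.045 -0.13 0 0 0 0 0.3;-0.06 -0.17 0 0 0 0 0.3;-0.072 -0.205 0 0 0 0 0.3")

```text
time_s: 23.65
eef_pos: [0.5577, 0.0319, 0.2106]
tcp_rot: [[-0.991, 0.136, 0.002], [0.136, 0.991, -0.0], [-0.002, -0.0, -1.0]]
ft_force: [1.0, 0.0, -1.4]
finger_gap: 0.527
```

Request:
send_rows(motion="0 -0.02 0.01 0 -0.10 0 0.3;0 -0.04 0.02 0 -0.20 0 0.3;0 -0.04 0.03 0 -0.30 0 0.3;0 -0.04 0.038 0 -0.397 0 0.3;0 -0.04 0.038 0 -0.397 0 0.3")

```text
time_s: 24.15
eef_pos: [0.5492, -0.0049, 0.1707]
tcp_rot: [[-0.915, 0.136, 0.381], [0.125, 0.991, -0.052], [-0.384, 0.001, -0.923]]
ft_force: [0.3, -0.4, -1.3]
finger_gap: 0.528
```

```bash
python3 go.py .135 -.034 .03 0  .135 -.034 .014 0
```

```text
24.15 bed [ 0.13   -0.0344  0.0977] gap 0.528 F [ 0.3 -0.4 -1.3]
[0.135, -0.034, 0.03, 0.0] [-0.0055  0.0004  0.0676] [-0.    -0.007 -0.002]
[0.135, -0.034, 0.014, 0.0] [ 0.    -0.     0.016] [0. 0. 0.]
```

Request:
send_rows(motion="-0.002 0 0.02 0 -0.007 0 0.3;-0.005 0 0.04 0 -0.007 0 0.3;-0.005 0 0.06 0 -0.007 0 0.3;-0.005 0 0.068 0 -0.007 0 0.3;-0.005 0 0.072 0 -0.007 0 0.3")

```text
time_s: 24.65
eef_pos: [0.5852, -0.01, 0.1079]
tcp_rot: [[-0.911, 0.135, 0.39], [0.124, 0.991, -0.053], [-0.393, 0.0, -0.919]]
ft_force: [0.1, -0.5, -0.7]
finger_gap: 0.526
```

```bash
python3 go.py .135 -.034 .014 0
python3 - <<'E'
from h import *
from go import P
st=arm.sense();c=cal('wrist');im=snap('wrist','p5.png').astype(int)
# gold pixels along image rows: rib positions vs model
g=(im[:,:,0]>110)&(im[:,:,0]-im[:,:,2]>70)&(im[:,:,1]>60)&(im[:,:,0]-im[:,:,1]>20)
for xb in(.04,.06,.08,.10):
    for y in(-.068,0,.068):
        u,v=proj('wrist',bedT(P,[xb,y,.006]),c)[0]
        r=int(round(v)); 
        if 0<=r<420:
            xs=np.nonzero(g[r,max(0,int(u)-18):int(u)+19])[0]+max(0,int(u)-18)
            u2=proj('wrist',bedT(P,[xb,y+.01,.006]),c)[0][0]
            print(xb,y,'model',u.round(1),'gold',(xs.min(),xs.max(),xs.mean().round(1)) if len(xs) else None,'px/10mm',(u2-u).round(1))
for t in cut_out('wrist','jar_mid'): print('jar',t['confidence'],(np.array(t['extent'])*[560,420,560,420]).round(1))
E
```

```text
24.65 bed [ 0.1389 -0.0346  0.0256] gap 0.526 F [ 0.1 -0.5 -0.7]
[0.135, -0.034, 0.014, 0.0] [0.0039 0.0006 0.0116] [-0.     0.003 -0.002]
0.04 -0.068 model 221.5 gold (np.int64(216), np.int64(225), np.float64(220.5)) px/10mm 16.8
0.04 0 model 335.8 gold (np.int64(330), np.int64(338), np.float64(334.0)) px/10mm 16.8
0.04 0.068 model 450.2 gold None px/10mm 16.8
0.06 -0.068 model 223.4 gold (np.int64(218), np.int64(227), np.float64(222.5)) px/10mm 16.2
0.06 0 model 333.9 gold (np.int64(328), np.int64(336), np.float64(332.0)) px/10mm 16.3
0.06 0.068 model 444.6 gold (np.int64(436), np.int64(446), np.float64(441.0)) px/10mm 16.3
0.08 -0.068 model 225.2 gold (np.int64(220), np.int64(228), np.float64(224.0)) px/10mm 15.7
0.08 0 model 332.2 gold (np.int64(327), np.int64(334), np.float64(330.5)) px/10mm 15.7
0.08 0.068 model 439.3 gold (np.int64(431), np.int64(441), np.float64(436.0)) px/10mm 15.8
0.1 -0.068 model 226.9 gold (np.int64(222), np.int64(230), np.float64(226.0)) px/10mm 15.2
0.1 0 model 330.5 gold (np.int64(325), np.int64(333), np.float64(329.0)) px/10mm 15.3
0.1 0.068 model 434.3 gold (np.int64(427), np.int64(436), np.float64(431.5)) px/10mm 15.3
jar 0.71 [235.7 198.7 321.  303.7]
jar 0.39 [ 16.2 219.  105.7 309. ]
```

The model ribs match the wrist picture within 1 mm, so the jar is centred. I'm lowering it.

Request:
send_rows(motion="0.003 0 0.005 0 0 0 0.3;0.003 0 0.009 0 0 0 0.3;0.003 0 0.011 0 0 0 0.3;0.003 0 0.012 0 0 0 0.3;0.003 0 0.012 0 0 0 0.3")

```text
time_s: 25.25
eef_pos: [0.5866, -0.0103, 0.0959]
tcp_rot: [[-0.91, 0.135, 0.391], [0.124, 0.991, -0.053], [-0.395, -0.0, -0.919]]
ft_force: [0.2, 0.1, -1.2]
finger_gap: 0.532
```

Request:
send_rows(motion="0 0 0.001 0 0 0 0.3;0 0 0.001 0 0 0 0.3;0 0 0.001 0 0 0 0.3")

```text
time_s: 25.55
eef_pos: [0.5869, -0.0103, 0.095]
tcp_rot: [[-0.91, 0.135, 0.391], [0.124, 0.991, -0.053], [-0.395, 0.0, -0.919]]
ft_force: [0.1, 0.2, -1.5]
finger_gap: 0.532
```

Request:
send_rows(motion="0 0 0.001 0 0 0 0.3;0 0 0.001 0 0 0 0.3;0 0 0.001 0 0 0 0.3")

```text
time_s: 25.85
eef_pos: [0.5873, -0.0104, 0.094]
tcp_rot: [[-0.91, 0.135, 0.391], [0.124, 0.991, -0.053], [-0.395, -0.0, -0.919]]
ft_force: [1.4, 0.2, -1.3]
finger_gap: 0.53
```

```bash
python3 go.py
```

```text
25.85 bed [ 0.1355 -0.0347  0.012 ] gap 0.53 F [ 1.4  0.2 -1.3]
```

Request:
send_rows(motion="0 0 0.001 0 0 0 0.3;0 0 0.001 0 0 0 0.3;0 0 0.001 0 0 0 0.3")

```text
time_s: 26.15
eef_pos: [0.5875, -0.0104, 0.0934]
tcp_rot: [[-0.91, 0.135, 0.391], [0.124, 0.991, -0.054], [-0.395, -0.0, -0.919]]
ft_force: [-5.2, -0.8, 5.4]
finger_gap: 0.532
```

Request:
send_rows(motion="0 0 0.001 0 0 0 0.3;0 0 0.001 0 0 0 0.3;0 0 0.001 0 0 0 0.3")

```text
time_s: 26.45
eef_pos: [0.5877, -0.0104, 0.0933]
tcp_rot: [[-0.91, 0.135, 0.392], [0.124, 0.991, -0.054], [-0.395, -0.0, -0.918]]
ft_force: [-12.4, 0.3, 14.6]
finger_gap: 0.53
```

The jar touches where expected (bed z about 0.0115). I'll unload, open, rise, close the fingers and go uphill of it, with the same moves as for the pot.

Request:
send_rows(motion="0 0 -0.001 0 0 0 0.3;0 0 -0.001 0 0 0 0.3;0 0 -0.001 0 0 0 0.6;0 0 -0.001 0 0 0 0.7;0 0 -0.001 0 0 0 0.8")

```text
time_s: 26.95
eef_pos: [0.5879, -0.0105, 0.093]
tcp_rot: [[-0.91, 0.135, 0.391], [0.124, 0.991, -0.053], [-0.395, 0.0, -0.919]]
ft_force: [0.1, 0.0, 0.5]
finger_gap: 0.796
```

Request:
send_rows(motion="0 0 0 0 0 0 1;0 0 0 0 0 0 1;0 0 0 0 0 0 1;0 0 0 0 0 0 1")

```text
time_s: 27.35
eef_pos: [0.5877, -0.0104, 0.0932]
tcp_rot: [[-0.91, 0.135, 0.391], [0.124, 0.991, -0.053], [-0.395, 0.0, -0.919]]
ft_force: [-0.1, -1.1, -0.3]
finger_gap: 0.994
```

Request:
send_rows(motion="0 0 -0.01 0 0 0 1;0 0 -0.03 0 0 0 1;0 0 -0.05 0 0 0 1;0 0 -0.075 0 0 0 1;0 0 -0.085 0 0 0 1")

```text
time_s: 27.85
eef_pos: [0.5544, -0.0058, 0.1739]
tcp_rot: [[-0.909, 0.135, 0.394], [0.124, 0.991, -0.054], [-0.398, -0.0, -0.917]]
ft_force: [0.3, -0.1, -0.1]
finger_gap: 1.005
```

```bash
python3 go.py .184 -.034 .095 12 .184 -.034 .012 12; python3 w.py w4.png jar_mid .10; python3 -c "
from h import *
from go import P
c=cal('wrist');print(proj('wrist',[bedT(P,[.1355,-.0345,.023]),bedT(P,[.1455,-.0345,.023]),bedT(P,[.1355,-.0345,.046])],c).round(1))"
```

```text
27.85 bed [ 0.1361 -0.0346  0.0985] gap 1.005 F [ 0.3 -0.1 -0.1]
[0.184, -0.034, 0.095, 12.0] [-0.0479  0.0006  0.0039] [-0.001  0.217 -0.001]
[0.184, -0.034, 0.012, 12.0] [-0.0173 -0.      0.0812] [0. 0. 0.]
27.85 [ 0.5544 -0.0058  0.1739] [-0.247  0.245  1.669  0.06   0.821 -1.715]
[[-0.909, 0.135, 0.394], [0.124, 0.991, -0.054], [-0.398, -0.0, -0.917]]
cam [0.418 0.013 0.301] fwd [ 0.65 -0.09 -0.76] 294.8
tip jar_mid [276. 203.] 0.58 [ 0.5843 -0.0118  0.1   ]
cut jar_mid 0.7 box 215 446 21 259 col [117.  93.  66.] [0.5235 0.0252 0.1   ]
cut jar_mid 0.64 box 248 307 170 236 col [226. 181.  52.] [ 0.5854 -0.0105  0.1   ]
[[278.2 206.2]
 [278.2 217. ]
 [278.1 214.9]]
```

The jar is seen at (276,203) against a predicted (278,206), so it stayed where I set it. Next I'll push it.

Request:
send_rows(motion="-0.02 0 0 0 0.07 0 0.5;-0.048 0 0 0 0.14 0 0;-0.048 0 0.002 0 0.217 0 0;-0.048 0 0.004 0 0.217 0 0;-0.048 0 0.004 0 0.217 0 0")

```text
time_s: 28.5
eef_pos: [0.5993, -0.0119, 0.1845]
tcp_rot: [[-0.974, 0.135, 0.184], [0.133, 0.991, -0.025], [-0.186, 0.0, -0.983]]
ft_force: [-0.1, -0.0, -0.1]
finger_gap: 0.145
```

Request:
send_rows(motion="-0.004 0 0.02 0 0 0 0;-0.008 0 0.04 0 0 0 0;-0.013 0 0.06 0 0 0 0;-0.017 0 0.075 0 0 0 0;-0.017 0 0.080 0 0 0 0")

```text
time_s: 29.0
eef_pos: [0.6304, -0.0163, 0.1093]
tcp_rot: [[-0.974, 0.135, 0.184], [0.133, 0.991, -0.025], [-0.186, 0.0, -0.983]]
ft_force: [-0.8, -0.4, -0.3]
finger_gap: -0.001
```

Request:
send_rows(motion="0.010 0 0.001 0 0 0 0;0.020 0 0.003 0 0 0 0;0.029 0 0.005 0 0 0 0;0.038 0 0.007 0 0 0 0;0.046 0 0.009 0 0 0 0")

```text
time_s: 29.5
eef_pos: [0.5874, -0.0104, 0.0937]
tcp_rot: [[-0.973, 0.135, 0.187], [0.133, 0.991, -0.026], [-0.188, -0.0, -0.982]]
ft_force: [-0.0, -0.1, 0.3]
finger_gap: -0.001
```

Request:
send_rows(motion="0.009 0 0.002 0 0 0 0;0.018 0 0.004 0 0 0 0;0.027 0 0.006 0 0 0 0;0.036 0 0.008 0 0 0 0;0.044 0 0.009 0 0 0 0")

```text
time_s: 30.0
eef_pos: [0.5461, -0.0047, 0.0761]
tcp_rot: [[-0.973, 0.135, 0.186], [0.133, 0.991, -0.025], [-0.187, 0.0, -0.982]]
ft_force: [-0.2, 0.8, 0.2]
finger_gap: 0.001
```

```bash
python3 go.py .065 -.034 .012 12
```

```text
30.0 bed [ 0.0902 -0.0346  0.0118] gap 0.001 F [-0.2  0.8  0.2]
[0.065, -0.034, 0.012, 12.0] [0.0246 0.0005 0.0052] [-0.    -0.003 -0.002]
```

Request:
send_rows(motion="0.007 0 0.001 0 0 0 0;0.013 0 0.003 0 0 0 0;0.018 0 0.004 0 0 0 0;0.022 0 0.005 0 0 0 0;0.024 0 0.005 0 0 0 0")

```text
time_s: 30.5
eef_pos: [0.5241, -0.0017, 0.0669]
tcp_rot: [[-0.973, 0.135, 0.186], [0.133, 0.991, -0.025], [-0.188, 0.0, -0.982]]
ft_force: [0.5, -0.8, 0.2]
finger_gap: -0.001
```

Request:
send_rows(motion="0.002 0 0 0 0 0 0;0.004 0 0.001 0 0 0 0;0.006 0 0.001 0 0 0 0;0.007 0 0.001 0 0 0 0;0.007 0 0.001 0 0 0 0")

```text
time_s: 31.0
eef_pos: [0.5177, -0.0009, 0.0648]
tcp_rot: [[-0.973, 0.135, 0.186], [0.133, 0.991, -0.025], [-0.188, 0.0, -0.982]]
ft_force: [-0.9, -0.6, 0.6]
finger_gap: -0.002
```

Request:
send_rows(motion="0.001 0 0 0 0 0 0;0.002 0 0 0 0 0 0;0.002 0 0 0 0 0 0")

```text
time_s: 31.3
eef_pos: [0.5158, -0.0006, 0.0644]
tcp_rot: [[-0.973, 0.135, 0.186], [0.133, 0.991, -0.025], [-0.188, 0.0, -0.982]]
ft_force: [-0.0, 0.7, -0.7]
finger_gap: 0.002
```

```bash
python3 go.py .055 -.034 .012 12
```

```text
31.3 bed [ 0.0575 -0.0345  0.013 ] gap 0.002 F [-0.   0.7 -0.7]
[0.055, -0.034, 0.012, 12.0] [0.0022 0.0005 0.0015] [-0.    -0.003 -0.002]
```

Request:
send_rows(motion="0.001 0 0.001 0 0 0 0;0.002 0 0.001 0 0 0 0;0.002 0 0.001 0 0 0 0")

```text
time_s: 31.6
eef_pos: [0.5139, -0.0004, 0.063]
tcp_rot: [[-0.973, 0.135, 0.186], [0.133, 0.991, -0.025], [-0.187, 0.0, -0.982]]
ft_force: [0.8, -0.7, 0.8]
finger_gap: 0.001
```

Request:
send_rows(motion="0.001 0 0 0 0 0 0;0.0015 0 0 0 0 0 0;0.0015 0 0 0 0 0 0")

```text
time_s: 31.9
eef_pos: [0.5126, -0.0002, 0.0628]
tcp_rot: [[-0.973, 0.135, 0.186], [0.133, 0.991, -0.025], [-0.188, 0.0, -0.982]]
ft_force: [-0.6, -0.6, -0.4]
finger_gap: -0.0
```

Request:
send_rows(motion="0.001 0 0.001 0 0 0 0;0.0015 0 0.001 0 0 0 0;0.0015 0 0.001 0 0 0 0")

```text
time_s: 32.2
eef_pos: [0.5115, -0.0, 0.0616]
tcp_rot: [[-0.973, 0.135, 0.187], [0.133, 0.991, -0.026], [-0.188, -0.0, -0.982]]
ft_force: [0.6, -1.0, 0.4]
finger_gap: 0.006
```

Request:
send_rows(motion="0.001 0 0 0 0 0 0;0.0015 0 0 0 0 0 0;0.0015 0 0 0 0 0 0")

```text
time_s: 32.5
eef_pos: [0.5106, -0.0, 0.0617]
tcp_rot: [[-0.973, 0.135, 0.188], [0.133, 0.991, -0.026], [-0.19, -0.0, -0.982]]
ft_force: [2.3, -0.8, 3.6]
finger_gap: 0.002
```

Request:
send_rows(motion="0.001 0 0 0 0 0 0;0.001 0 0 0 0 0 0;0.001 0 0 0 0 0 0")

```text
time_s: 32.8
eef_pos: [0.5101, 0.0, 0.0618]
tcp_rot: [[-0.973, 0.136, 0.189], [0.133, 0.991, -0.026], [-0.191, -0.0, -0.982]]
ft_force: [3.4, -0.9, 6.4]
finger_gap: -0.001
```

```bash
python3 go.py .055 -.034 .012 12
```

```text
32.8 bed [ 0.0512 -0.0347  0.0129] gap -0.001 F [ 3.4 -0.9  6.4]
[0.055, -0.034, 0.012, 12.0] [-0.0039  0.0007  0.0001] [-0.001  0.    -0.002]
```

The stop resistance came at bed x of about 0.052, which is 4 mm lower than for the pot, as expected for the smaller jar. I'll back off and check.

Request:
send_rows(motion="-0.004 0 -0.001 0 0 0 0;-0.010 0 -0.003 0 0 0 0;-0.020 0 -0.010 0 0 0 0;-0.035 0 -0.04 0 0 0 0;-0.045 0 -0.07 0 0 0 0")

```text
time_s: 33.3
eef_pos: [0.5397, -0.0038, 0.1386]
tcp_rot: [[-0.974, 0.135, 0.183], [0.133, 0.991, -0.025], [-0.185, 0.0, -0.983]]
ft_force: [1.3, 0.6, 0.4]
finger_gap: -0.003
```

Request:
send_rows(motion="0.001 0.005 -0.02 0 0.05 0 0;0.002 0.01 -0.05 0 0.10 0 0;0.003 0.02 -0.08 0 0.15 0 0;0.004 0.03 -0.12 0 0.187 0 0;0.004 0.03 -0.123 0 0.187 0 0")

```text
time_s: 33.8
eef_pos: [0.5182, 0.0303, 0.2625]
tcp_rot: [[-0.991, 0.134, 0.007], [0.134, 0.991, -0.001], [-0.008, -0.0, -1.0]]
ft_force: [1.2, -0.3, -0.5]
finger_gap: 0.001
```

Request:
send_rows(motion="0 0 0 0 0 0 0;0 0 0 0 0 0 0")

```text
time_s: 34.0
eef_pos: [0.5164, 0.0294, 0.257]
tcp_rot: [[-0.991, 0.136, -0.001], [0.136, 0.991, 0.0], [0.001, 0.0, -1.0]]
ft_force: [-0.8, 0.2, -0.1]
finger_gap: 0.002
```

```bash
python3 w.py w5.png jar_mid .06
python3 - <<'E'
from h import *
from go import *
im=cv2.imread('pics/w5.png');c=cal('wrist')
def draw(L,col): 
    p=proj('wrist',np.array([bedT(P,x) for x in L]),c).astype(int);cv2.polylines(im,[p],False,col,1)
th=np.linspace(0,2*np.pi,60)
draw([[.022,-.07,.06],[.022,.07,.06]],(255,0,255));draw([[0,-.07,.014],[0,.07,.014]],(255,0,255));draw([[0,0,.006],[.2,0,.006]],(255,0,255))
for r,y,h,x in((.0265,.034,.05,.027),(.0245,-.034,.046,.025)): draw([[x+r*np.cos(t),y+r*np.sin(t),h] for t in th],(0,255,0))
u,v=proj('wrist',bedT(P,[.04,0,.03]),c)[0].astype(int)
x0,y0=max(0,min(u-100,360)),max(0,min(v-100,220))
w=cv2.resize(im[y0:y0+200,x0:x0+200],(400,400),interpolation=cv2.INTER_CUBIC)
s=cv2.resize(snap('side')[120:320,190:460,::-1],(400,296));s=cv2.copyMakeBorder(s,0,104,0,0,0)
cv2.imwrite('pics/c3.png',np.hstack([w,s]))
a=snap('scene')
for q,z in(('coupe_mid',.0625),('cup_mid',.05),('jigger_mid',.04)):
    print(q,[((np.array(r['position'][::-1])*[560,420]).round(1),round(r['confidence'],2)) for r in tip_of('scene',q)[:1]])
E
```

```text
34.0 [0.5164 0.0294 0.257 ] [-0.172  0.289  1.28   0.     1.574 -1.607]
[[-0.991, 0.136, -0.001], [0.136, 0.991, 0.0], [0.001, 0.0, -1.0]]
cam [0.441 0.04  0.429] fwd [ 0.29 -0.04 -0.96] 294.8
tip jar_mid [255. 156.] 0.77 [0.4849 0.0045 0.06  ]
tip jar_mid [280. 142.] 0.44 [0.4718 0.0378 0.06  ]
tip jar_mid [308. 155.] 0.34 [0.493  0.0702 0.06  ]
cut jar_mid 0.76 box 231 273 128 176 col [208. 150.  45.] [0.4819 0.0025 0.06  ]
coupe_mid [(array([399. , 209.8]), 0.83)]
cup_mid [(array([197.2, 339.5]), 0.55)]
jigger_mid [(array([231.1, 292.6]), 0.61)]
```

View pics/c3.png

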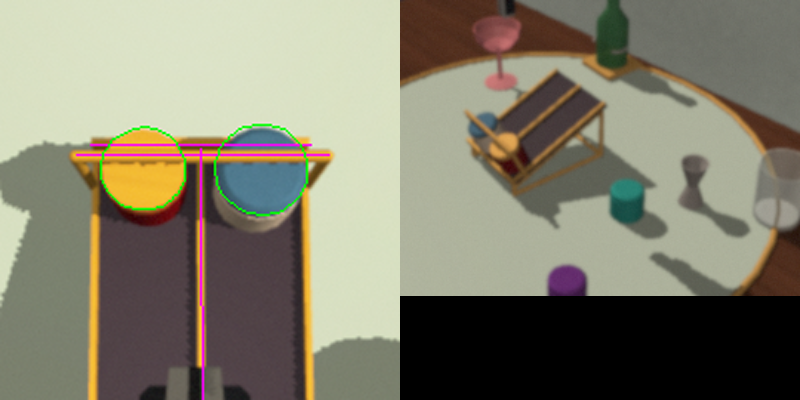

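The pot and jar lids both match the predicted home outlines within about 1 mm, the gripper is clear, and the bystanders have not moved. I'm handing in.

```bash
python3 -c "
from workcell import hand_in
print(hand_in())"
```

```text
the job is handed in; nothing more can be done
None
```

The sugar pot is home in the left lane and the cherry jar in the right lane, both against the stop and let go. I handed the job in at about 34 s; `hand_in()` gives no verdict.

- **How it was done:** I set each one square on the upper half of its lane, at about 135 mm up the slope, and let go. I then pushed it down under the guard bar with closed fingers until the stop resisted.
- **Last wrist picture:** Both lids match their predicted home outlines to about 1 mm, and each sits centred in its lane. The jar met the stop 4 mm lower than the pot, as its smaller diameter predicts.
- **Bystanders:** The coupe, cup and jigger are seen where they were at the start, within about 4 pixels, which is detector noise.
- **Checks that disagreed:**
  - My first rack position, from the scene and side cameras, was about 2 mm off from what the wrist camera showed. I corrected it before placing the jar.
  - The network's rack points in the first wrist view gave a wrong rack angle, with up to 37 pixels of error, so I did not use them.

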